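# Nudge the board carrier onto its locating pins

### The job

The aluminium carrier plate with the circuit board is lying crooked on top of the two locating pins of the assembly nest. Nudge it sideways with the fingertips, toward the blue insert that carries the pins, until its two slotted holes drop over them and it lies flat; pushed back against the fence it lines up with the pins. Do not pick it up. Then take the hand away, and leave the hex keys, the heatsink and the white knob where they are.

Things in the scene. Friction and masses are not known exactly. Their poses are not given: they have to be found in the camera images.
- nest: Dark steel nest fixed to the bench, 164 mm (x) by 250 mm (y), turned up to 15 degrees; x points to the back, y left, z up. Origin on the bench, below the sliding surface, which is flush over side lands and inserts, 14 mm above the origin, and spans x -95 to +55 mm.
- fence_mid (a point): Middle of the upper front edge of the aluminium fence at the back of the nest, 44 mm above the bench. The fence is 210 mm long along the nest's y; its front face is at x = +55 mm in the nest frame.
- pin_insert: Blue insert strip, 65.5 mm wide (y), fixed flush in the nest, axes as the nest's; visible in front of the plate, left or right of the nest's middle by 33 mm, next to a grey blank insert. Origin under its middle, at x = 0 of the nest. It carries both steel pins, at x = +25 mm, y = +27 and -27 mm; the plate hides them at the start.
- pin_left (a point): Left locating pin: foot of its axis on the sliding surface (14 mm above the bench). Pin 10 mm thick, 10 mm high, with a round nose.
- pin_right (a point): Right locating pin: foot of its axis on the sliding surface; same pin.
- plate: Loose aluminium carrier plate, 110 mm (x) by 140 mm (y), 10 mm thick, 0.3 to 0.6 kg, a green circuit board on it. Origin at the centre of its underside; x to the back, y left, z up. Starts tilted about 6 degrees, front edge on the sliding surface, rear on the pins, 6 to 20 mm off the fence, yawed up to 5 degrees, 25 to 41 mm beside its seat. Smooth; slides at 1 to 4 N.
- hole_left (a point): Centre of the left slotted through hole, 13 mm wide (y) and 19 mm long (x), at the plate's underside: x = +28 mm, y = +27 mm of the plate. The plate drops and lies flat, underside 14 mm above the bench, once both slots are over the pins with its rear edge 0 to 7 mm from the fence; the pins then stop it sideways.
- hole_right (a point): Centre of the right slotted through hole, same size, at the plate's underside: x = +28 mm, y = -27 mm of the plate.
- plate_front (a point): Middle of the plate's lower front edge (x = -55 mm of the plate). The board, 50 mm (x) by 90 mm (y), 11 mm high, lies centred 22 mm in front of the plate's centre.
- hexkeys: red folding hex key set, 28 x 85 x 20 mm, loose on the bench left of the nest; leave alone
- heatsink: black finned heatsink, 28 x 34 x 22 mm, loose on the bench right of the nest; leave alone
- knob_white: white instrument knob, 26 mm across, 18 mm high, loose on the bench in front of the nest; leave alone

How it is judged:
At the end, for the whole second after the job is handed in: Both holes are over their pins (within 6.5 mm horizontally), the plate lies flat on the nest (within 2.5 mm of the surface, tilt under 0.03 rad) and at rest, and the robot has let go of everything (horizontal distance between hole_left and pin_left below 0.0065 m and horizontal distance between hole_right and pin_right below 0.0065 m and z of each of plate, plate_front in the frame of nest below 0.0165 m and angle between plate's own z axis and vertical below 0.03 rad and linear speed of plate below 0.01 m/s); the robot touches nothing.
It fails at once if the plate is lifted: its front edge more than 12 mm, or its middle more than 22 mm, above the sliding surface (z of plate_front in the frame of nest above 0.026 m or z of plate in the frame of nest above 0.036 m).
It fails at once if the plate is tipped by more than 0.35 rad (angle between plate's own z axis and vertical above 0.35 rad).
It fails at once if the hex keys, the heatsink or the knob is moved by more than 20 mm (distance of any of hexkeys, heatsink, knob_white from where it was at the start of the episode above 0.02 m).
It also fails if it takes over 48 s, if anything falls off the work surface, if the arm or the gripper's body presses on something with over 40 N, if the wrist force passes 120 N, or if a joint passes its speed limit or range.

### The arm

A 6-joint arm with a two-finger parallel gripper is mounted at the origin on a cart in front of the work surface, level with it; the furniture and walls round the work are solid. World frame = base frame: x ahead of the robot, y to its left, z up, the work surface at z = 0. Lengths are in m, angles in rad, forces in N, time in s.
With the tool pointing down it reaches from about 0.375 to 0.975 m from the base axis. Payload 3.8 kg.
Tool frame: the origin (TCP) lies between the finger pads; the fingertips stand 17 mm ahead of it and the grasp point (between the pads) lies 2 mm behind it; z points along the fingers, y is the line along which they close (so a half turn about z gives the same grasp; the last joint's range is limited). The gripper opens to 85 mm and grips with 20 to 120 N. Pads are 22 mm wide; open, the fingers measure 114 mm over their backs; the gripper's body (76 mm by 85 mm) begins 54 mm behind the grasp point. The pads swing forward as they close: fully open they stand 13 mm farther back than shut.
Start: joints at [1.081, 0.264, 1.604, -0, 1.274, -0.037], TCP at [0.295, 0.607, 0.248] pointing down, gripper open.
Joint ranges: [-2.63, 2.63], [-0.94, 2.18], [0.31, 2.57], [-1.31, 4.45], [0, 2.66], [-2.55, 2.55]. Speed limits (rad/s): [2.57, 2.57, 3.14, 3.14, 3.14, 3.14].

### API

Orientations are given as a rotation vector (axis times angle).
In Python, from workcell import bot gives the robot as it stands.
- The arm moves only by the tool play_rows, never from a script. Its argument "steps" is one flat list of numbers, 4 for each row, row after row: the shift along the tool's x, y, z in m, then the turn about the tool's z in rad. A call has 1 to 10 rows; each row is the pose to reach, as a shift and turn from the pose commanded when the call began, along the tool's axes at that moment; what a row does not reach only later rows make up. A row lasts 1/8 s, in which the tool goes at most 62.5 mm and 10.7 degrees, less where a joint would pass 70% of its speed; a pose out of reach is approached as far as the arm can. A call with a gripper value outside its range is refused whole. "jaw" is the closure in counts, from 0 (fully open) to 255 (shut), set as the call begins (left out, the last holds). The fingers move at their own pace and stop on an object; "grip_force" is the grip in N (left out, the last holds). Time passes only in rows, so rows that repeat a pose let the fingers close. It gives the time, the measured TCP pose, the force, the opening and the grip force at its end, in the units of the state.
- bot.read_state(): the state, without advancing time (a new reading comes with each control period).
- bot.read_camera(name): name is "scene" or "side" or "wrist"; returns a dict with "pixels" (420x560x3 uint8, blue, green, red), "mtx" (3x3 intrinsics, pixels), "dist" ([k1, k2, p1, p2, k3] as OpenCV has them; the pictures are not rectified), "R" (3x3) and "t" (3): a world point X has camera coordinates R X + t. Camera axes: x right, y down, z forward; pixel columns grow to the right and rows downward; lengths in m; the calibration is good to about 2 mm. A picture is of the moment at which its call begins. There is no depth.
- bot.finish_job(): hands the job in; it is judged then, once.
The state is a dict: "time": time; "q": joint angles; "joint_vel": joint speeds; "joint_torque": joint torques, N m; "tool_pos": TCP position; "tcp_rot": TCP orientation; "wrist_force": force on the tool from outside, world axes, zero at the start; "torque": the same for the moment, N m; "width": opening from 0.0 (shut) to 1.0 (fully open); "grip_force": force on a finger pad.
Only numpy, scipy, OpenCV 4.12 (cv2) and the standard library are available. Lean on these libraries where they do the work, as an engineer would, in place of code of your own. Each camera call takes 0.05 s, during which the arm holds its last target. There are 200 camera calls.

## Working session

There is one attempt and no reset: what is moved stays moved. The work goes in short steps, Python scripts to look and compute and a tool call to move; the robot and the scene stay as the last step left them, time stands still between calls to the robot, and variables do not carry over. Pictures are saved under pics/ and viewed, at most 12 in all, crops included, and the job is handed in when it is done.

Besides the shell and the picture viewer there is one more tool, called after "Call:" as name(argument=value, ...) on one line, values as JSON. play_rows: Moves the arm, as the interface text tells. Its arguments: {"type":"object","properties":{"steps":{"type":"array"},"jaw":{"type":"number"},"grip_force":{"type":"number"}},"required":["steps"]}

```bash
mkdir -p pics; python3 - <<'E'
from workcell import bot
import cv2,numpy as np
s=bot.read_state();print({k:np.round(v,3) for k,v in s.items()})
for n in("scene","side"):
    c=bot.read_camera(n);cv2.imwrite(f"pics/{n}0.png",c["pixels"]);np.savez(f"{n}0.npz",**{k:np.array(v) for k,v in c.items()})
    print(n,-np.array(c["R"]).T@c["t"])
E
```

```text
{'time': np.float64(0.0), 'q': array([ 1.081,  0.265,  1.605,  0.   ,  1.274, -0.037]), 'joint_vel': array([ 0.001, -0.001,  0.001,  0.001, -0.002,  0.   ]), 'joint_torque': array([-1.0000e-03, -5.1510e+01, -3.6732e+01, -0.0000e+00,  1.3000e-02,
        0.0000e+00]), 'tool_pos': array([0.295, 0.606, 0.247]), 'tcp_rot': array([-7.050e-01, -3.061e+00,  3.000e-03]), 'wrist_force': array([-0.731, -0.847,  1.055]), 'torque': array([ 0.062,  0.016, -0.022]), 'grip_force': np.float64(0.0), 'width': np.float64(0.998)}
scene [-0.12585001 -0.49676039  0.43274126]
side [ 0.29971552 -0.68696554  0.61098525]
```

View pics/scene0.png

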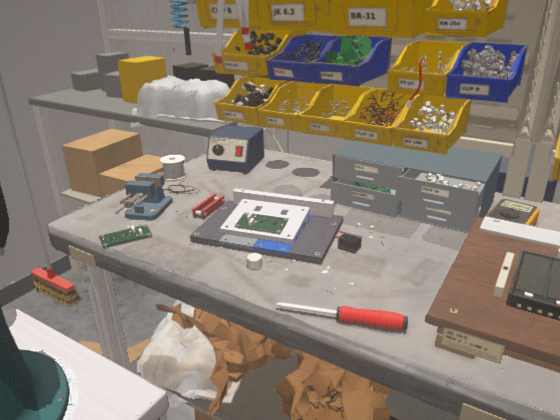

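View pics/side0.png

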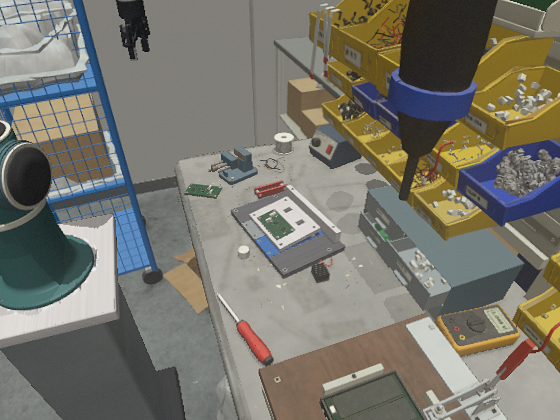

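The scene view shows the nest around (267,230), the blue insert on its right (275,247), the plate at (265,220), knob (254,261), heatsink (349,242) and hex keys (208,206). In the side view the nest is at (288,232), the knob at (243,252), the heatsink at (320,271) and the hex keys at (269,189). The plate has to go to the robot's right. I'll get rough positions first, then take a wrist view.

```bash
cat > h.py <<'E'
import numpy as np,cv2
from scipy.spatial.transform import Rotation as Ro
def ray(c,px):
    u=cv2.undistortPoints(np.array(px,float).reshape(-1,1,2),np.array(c["mtx"]),np.array(c["dist"])).reshape(-1,2)
    R=np.array(c["R"]);return -R.T@np.array(c["t"]),np.c_[u,np.ones(len(u))]@R
def onz(c,px,z):
    o,d=ray(c,px);return o+d*((z-o[2])/d[:,2])[:,None]
def proj(c,X):
    R=np.array(c["R"]);return cv2.projectPoints(np.array(X,float).reshape(-1,3),cv2.Rodrigues(R)[0],np.array(c["t"],float),np.array(c["mtx"]),np.array(c["dist"]))[0].reshape(-1,2)
E
python3 - <<'E'
from h import *
a=np.load("scene0.npz");b=np.load("side0.npz")
print("scene nest,knob,heat,hex\n",onz(a,[(267,232),(254,261),(349,242),(208,206)],.012).round(3))
print("side\n",onz(b,[(288,232),(243,252),(320,271),(269,189)],.012).round(3))
s=[0.295,0.606,0.247];print(Ro.from_rotvec([-.705,-3.061,.003]).as_matrix().round(3))
# hanging tool
for p in [(180,20),(187,40)]:
    o,d=ray(a,[p]);
    o2,d2=ray(b,[(405,198)]);A=np.c_[d[0],-d2[0]];k=np.linalg.lstsq(A,o2-o,rcond=None)[0];print(o+d[0]*k[0],o2+d2[0]*k[1])
E
```

```text
scene nest,knob,heat,hex
 [[ 0.517 -0.06   0.012]
 [ 0.422 -0.096  0.012]
 [ 0.559 -0.206  0.012]
 [ 0.55   0.109  0.012]]
side
 [[ 0.539 -0.069  0.012]
 [ 0.423 -0.099  0.012]
 [ 0.561 -0.205  0.012]
 [ 0.55   0.107  0.012]]
[[-0.899  0.437 -0.001]
 [ 0.437  0.899 -0.002]
 [ 0.    -0.002 -1.   ]]
[ 0.29231697 -0.105404    0.3954451 ] [ 0.5600122  -0.39667771  0.34046559]
[ 0.3383298  -0.07073529  0.36833353] [ 0.59396497 -0.35881293  0.30517934]
```

```bash
python3 - <<'E'
from h import *
from workcell import bot
a=np.load("scene0.npz");b=np.load("side0.npz")
for p in [(405,198),(430,60)]:
    o,d=ray(b,[p])
    for k in (.2,.3,.4,.5,.6,.7,.8,1,1.2): 
        X=o+d[0]*k; print(X.round(2),proj(a,X).round())
c=bot.read_camera("wrist");s=bot.read_state()
T=Ro.from_rotvec(s["tcp_rot"]).as_matrix();R=np.array(c["R"])
print("cam in tool",T.T@(-R.T@np.array(c["t"])-s["tool_pos"]),(T.T@R.T).round(3),np.array(c["mtx"]).round())
E
```

```text
[ 0.42 -0.56  0.49] [[ 718. -106.]]
[ 0.47 -0.49  0.43] [[603. -21.]]
[ 0.53 -0.43  0.37] [[526.  35.]]
[ 0.59 -0.37  0.31] [[473.  74.]]
[ 0.65 -0.3   0.25] [[433. 103.]]
[ 0.7  -0.24  0.19] [[403. 126.]]
[ 0.76 -0.17  0.13] [[378. 143.]]
[ 0.88 -0.04  0.01] [[343. 170.]]
[ 0.99  0.08 -0.11] [[317. 188.]]
[ 0.44 -0.52  0.55] [[ 673. -178.]]
[ 0.52 -0.43  0.52] [[ 556. -111.]]
[ 0.59 -0.35  0.48] [[480. -67.]]
[ 0.66 -0.26  0.45] [[427. -36.]]
[ 0.73 -0.18  0.42] [[388. -13.]]
[ 0.8  -0.09  0.39] [[358.   4.]]
[ 0.88 -0.01  0.36] [[335.  18.]]
[1.02 0.16 0.29] [[300.  39.]]
[1.17 0.33 0.23] [[276.  53.]]
cam in tool [ 0.07679607 -0.00035537 -0.1250067 ] [[ 0.001 -0.953 -0.304]
 [ 1.     0.001 -0.   ]
 [ 0.    -0.304  0.953]] [[303.   0. 278.]
 [  0. 303. 205.]
 [  0.   0.   1.]]
```

Call:
play_rows(steps=[-0.04,-0.042,0,0.12,-0.08,-0.085,0,0.24,-0.12,-0.127,0,0.36,-0.16,-0.17,0,0.48,-0.2,-0.212,0,0.6,-0.24,-0.254,0,0.72,-0.28,-0.297,0,0.84,-0.32,-0.34,0,0.96,-0.36,-0.38,0,1.08,-0.4,-0.424,0,1.2], jaw=0)

```text
time: 1.4
tool_pos: [0.4697, 0.049, 0.2483]
tcp_rot: [2.314, 2.124, 0.001]
wrist_force: [0.2, 0.5, 0.3]
width: 0.999
grip_force: 0.0
```

Call:
play_rows(steps=[-0.04,0.01,0,0,-0.08,0.02,0,0,-0.11,0.025,0,0,-0.11,0.025,0,0])

```text
time: 1.9
tool_pos: [0.4852, -0.0626, 0.248]
tcp_rot: [-2.314, -2.124, 0.001]
wrist_force: [0.1, 0.6, -0.1]
width: 1.001
grip_force: 0.0
```

```bash
python3 - <<'E'
from h import *
from workcell import bot
c=bot.read_camera("wrist");cv2.imwrite("pics/w1.png",c["pixels"]);np.savez("w1.npz",**{k:np.array(v) for k,v in c.items()})
E
```

```text
(no output)
```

View pics/w1.png

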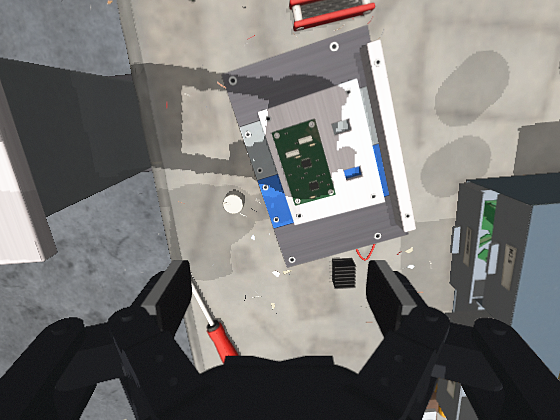

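The wrist view shows the nest (230–412, 40–265), with the fence at the right edge from (367,42) to (408,230). The blue insert is lower-left at (262–292, 178–226) and also shows at the back at (380,172). The plate corners are near (259,112), (357,80), (384,212) and (292,222), and the slots at (343,127) and (352,172). I'll take a zoomed crop to get accurate pixels.

```bash
python3 - <<'E'
import cv2
i=cv2.imread("pics/w1.png")[30:270,225:420];cv2.imwrite("pics/w1c.png",cv2.resize(i,None,fx=2.5,fy=2.5,interpolation=cv2.INTER_CUBIC))
E
```

```text
(no output)
```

View pics/w1c.png

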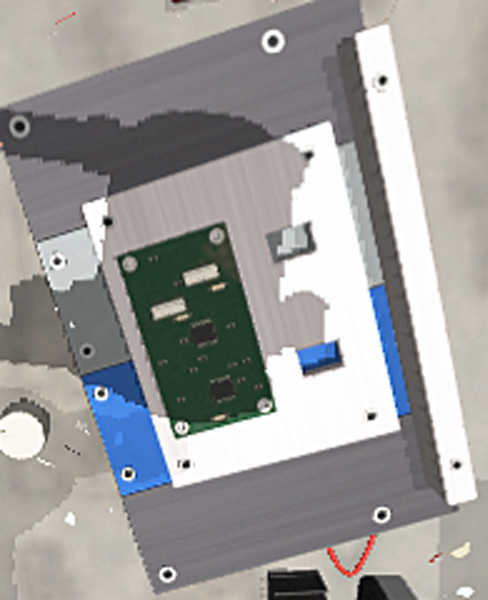

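The crop shows the fence's upper front edge running from (357,33) to (448,503). Plate top corners are (83,203), (330,122), (399,430) and (173,488). The blue insert's front corners are (83,375) and (125,497), and its rear edge runs from (371,287) to (402,415).

```bash
cat >> h.py <<'E'
def nestof(f0,f1):  # fence left,right upper front corners
    y=(f0-f1)[:2]; L=np.linalg.norm(y); y/=L; x=np.array([y[1],-y[0]]); m=(f0+f1)[:2]/2
    return m-.055*x,x,y,L
E
python3 - <<'E'
from h import *
c=np.load("w1.npz")
w=lambda p,z:onz(c,np.array(p,float)/2.5+[225,30],z)
F=w([(357,33),(448,503)],.044);o,x,y,L=nestof(*F)
print("fence",F.round(4),"L",L,"nest o",o,"yaw",np.degrees(np.arctan2(x[1],x[0])))
N=lambda P:np.c_[(P[:,:2]-o)@x,(P[:,:2]-o)@y].round(4)
print("screws",N(w([(20,126),(272,41),(381,515),(167,574)],.014)).tolist())
print("blue",N(w([(83,375),(125,497),(371,287),(402,415)],.014)).tolist())
fr=w([(83,203),(173,488)],.024);re=w([(330,122),(399,430)],.0355)
print("plate FL FR RL RR",N(np.r_[fr,re]).tolist(),fr.round(3).tolist(),re.round(3).tolist())
print("knob,heat in nest",N(np.array([[.422,-.097],[.56,-.205]])))
E
```

```text
fence [[ 0.5846  0.0671  0.044 ]
 [ 0.628  -0.1356  0.044 ]] L 0.2073400813361451 nest o [ 0.55253122 -0.04575961] yaw 12.073615105636797
screws [[-0.0857, 0.1134], [0.0287, 0.1141], [0.0299, -0.1162], [-0.0849, -0.1166]]
blue [[-0.0939, -0.0015], [-0.0932, -0.0683], [0.0482, -0.0006], [0.0503, -0.0664]]
plate FL FR RL RR [[-0.0685, 0.0743], [-0.0678, -0.0667], [0.0399, 0.0751], [0.0419, -0.0649]] [[0.47, 0.013, 0.024], [0.5, -0.125, 0.024]] [[0.576, 0.036, 0.035], [0.607, -0.1, 0.035]]
knob,heat in nest [[-0.1384 -0.0228]
 [-0.026  -0.1573]]
```

```bash
cat >> h.py <<'E'
O=np.array([.5525,-.0458]);YAW=np.radians(12.07)
X=np.array([np.cos(YAW),np.sin(YAW)]);Y=np.array([-X[1],X[0]])
def to(nx,ny,z,s):
    T=Ro.from_rotvec(s["tcp_rot"]).as_matrix();p=np.r_[O+nx*X+ny*Y,z]
    a=np.arctan2(T[1,1],T[0,1]); return (T.T@(p-s["tool_pos"])).round(4),"turn",round(-(YAW-a),3)
def where(s):
    d=np.array(s["tool_pos"])[:2]-O;return (d@X).round(4),(d@Y).round(4),s["tool_pos"][2]
E
python3 - <<'E'
from h import *
from workcell import bot
s=bot.read_state();print(where(s),to(-.105,0,.1,s),to(-.105,0,.037,s))
E
```

```text
(np.float64(-0.0692), np.float64(-0.0012), np.float64(0.2479609357972147)) (array([-0.0093, -0.0345,  0.148 ]), 'turn', np.float64(-0.295)) (array([-0.0093, -0.0345,  0.211 ]), 'turn', np.float64(-0.295))
```

Call:
play_rows(steps=[-0.002,-0.009,0.05,-0.1,-0.005,-0.018,0.1,-0.2,-0.007,-0.028,0.145,-0.295,-0.007,-0.028,0.175,-0.295,-0.007,-0.028,0.195,-0.295,-0.007,-0.028,0.2,-0.295,-0.007,-0.028,0.204,-0.295,-0.007,-0.028,0.208,-0.295,-0.007,-0.028,0.211,-0.295,-0.007,-0.028,0.211,-0.295], jaw=255)

```text
time: 3.2
tool_pos: [0.457, -0.0657, 0.0374]
tcp_rot: [1.973, 2.445, 0.0]
wrist_force: [-0.5, -0.1, 0.4]
width: -0.001
grip_force: 0.0
```

```bash
python3 - <<'E'
from h import *
from workcell import bot
s=bot.read_state();print(where(s),s["wrist_force"],s["width"],to(-.083,0,.037,s))
c=bot.read_camera("wrist");cv2.imwrite("pics/w2.png",c["pixels"])
E
```

```text
(np.float64(-0.0975), np.float64(0.0005), np.float64(0.03744979336856059)) [-0.49705733 -0.13403878  0.41998077] -0.0009193253811954823 (array([-0.0005,  0.0145,  0.0005]), 'turn', np.float64(0.002))
```

View pics/w2.png

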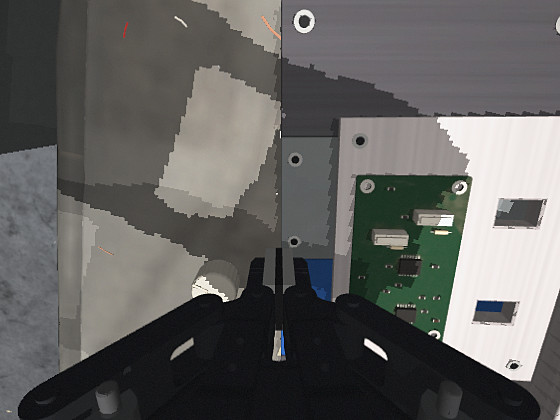

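The closed fingertips at (280,255) stand just in front of the plate, and the nest edge is vertical in the picture, so the yaw is right. Next is the push toward the fence.

Call:
play_rows(steps=[0,0.006,0.003,0,0,0.01,0.003,0,0,0.013,0.003,0,0,0.016,0.003,0,0,0.019,0.003,0,0,0.022,0.003,0,0,0.024,0.003,0])

```text
time: 4.12
tool_pos: [0.4806, -0.0606, 0.0344]
tcp_rot: [1.973, 2.445, 0.0]
wrist_force: [-0.8, 0.8, 3.1]
width: -0.0
grip_force: 1.7
```

Call:
play_rows(steps=[0,0.001,0,0,0,0.002,0,0,0,0.003,0,0,0,0.004,0,0])

```text
time: 4.62
tool_pos: [0.4844, -0.0598, 0.0344]
tcp_rot: [1.973, 2.445, 0.0]
wrist_force: [-2.2, -0.8, 4.3]
width: -0.001
grip_force: 2.3
```

Call:
play_rows(steps=[0,0.001,0,0,0,0.002,0,0,0,0.003,0,0,0,0.004,0,0,0,0.004,0,0])

```text
time: 5.25
tool_pos: [0.4879, -0.059, 0.0344]
tcp_rot: [-1.972, -2.445, 0.001]
wrist_force: [-3.2, -1.0, 5.8]
width: -0.002
grip_force: 3.5
```

```bash
python3 - <<'E'
from h import *
from workcell import bot
s=bot.read_state();print(where(s),s["wrist_force"])
c=bot.read_camera("wrist");cv2.imwrite("pics/w3.png",c["pixels"])
E
```

```text
(np.float64(-0.0659), np.float64(0.0006), np.float64(0.03438101311034039)) [-3.24788262 -0.99819911  5.76940125]
```

View pics/w3.png

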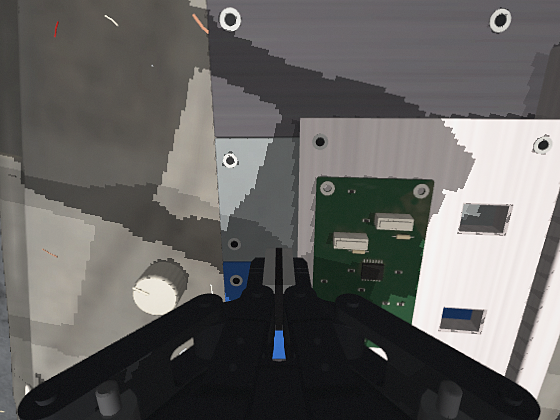

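The plate's front edge is now at column 300 against the fingertips and its left edge is level at row 118. It has moved back about 12 mm and has little yaw left. One more small push will show whether it has reached the fence.

Call:
play_rows(steps=[0,0.001,0,0,0,0.002,0,0,0,0.002,0,0])

```text
time: 5.68
tool_pos: [0.4896, -0.0586, 0.0345]
tcp_rot: [-1.972, -2.444, 0.002]
wrist_force: [-4.1, -0.6, 8.4]
width: -0.005
grip_force: 4.7
```

The upward force is growing, so I'll back off, rise and measure the plate before pushing sideways.

Call:
play_rows(steps=[0,-0.012,0,0,0,-0.012,-0.03,0,0.005,0.01,-0.08,0,0.015,0.03,-0.13,0,0.02,0.044,-0.165,0,0.02,0.044,-0.165,0], jaw=255)

```text
time: 6.42
tool_pos: [0.5317, -0.0294, 0.2026]
tcp_rot: [1.968, 2.441, 0.007]
wrist_force: [-1.1, 0.1, -0.5]
width: -0.002
grip_force: 0.0
```

```bash
python3 - <<'E'
from h import *
from workcell import bot
s=bot.read_state();print(where(s),s["wrist_force"])
c=bot.read_camera("wrist");np.savez("w4.npz",**{k:np.array(v) for k,v in c.items()});i=c["pixels"]
# predicted fence corners and nest for crop check
for n,z in [((.055,.105),.044),((.055,-.105),.044),((-.095,.125),.014),((-.095,-.125),.014)]:
    print(n,proj(c,np.r_[O+n[0]*X+n[1]*Y,z]).round(1))
cv2.imwrite("pics/w4.png",cv2.resize(i[:300,130:530],None,fx=2,fy=2))
E
```

```text
(np.float64(-0.0169), np.float64(0.0204), np.float64(0.20262310347615972)) [-1.05683392  0.08098662 -0.48040917]
(0.055, 0.105) [[357.9  98.9]]
(0.055, -0.105) [[341.8 301.3]]
(-0.095, 0.125) [[195.3  77. ]]
(-0.095, -0.125) [[211.7 300.3]]
```

View pics/w4.png

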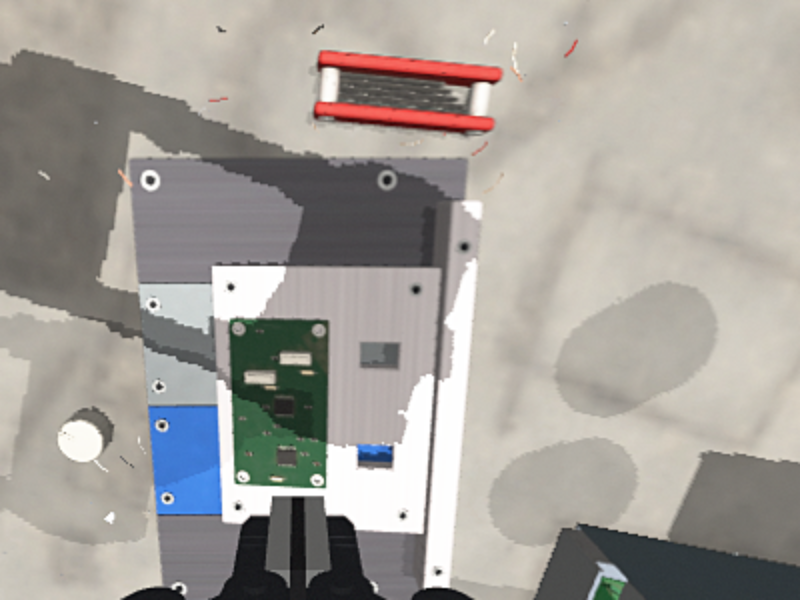

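The zoomed view shows the plate corners at (212,266), (440,268), (423,533) and (222,522), with its rear edge close to the fence foot (column 440). The slots are at (380,355) and (376,456), the blue insert at (150–220, 406–514), and the hex keys at (405,90), untouched.

```bash
python3 - <<'E'
from h import *
from workcell import bot
c=np.load("w4.npz");w=lambda p,z:onz(c,np.array(p,float)/2+[130,0],z)
N=lambda P:np.c_[(P[:,:2]-O)@X,(P[:,:2]-O)@Y].round(4).tolist()
print("plate FL FR",N(w([(212,266),(222,522)],.024)),"RL RR",N(w([(440,268),(423,533)],.0355)))
print("blue y",N(w([(149,406),(155,515)],.014)),"fenceL",N(w([(453,202)],.044)),"hex",N(w([(405,135)],.01)))
print("holes top",N(w([(380,355),(376,456)],.033)))
s=bot.read_state();print(to(-.01,.11,.10,s),to(-.01,.11,.034,s))
E
```

```text
plate FL FR [[-0.0567, 0.0734], [-0.0565, -0.0663]] RL RR [[0.0523, 0.0738], [0.0538, -0.0667]]
blue y [[-0.0949, -0.0016], [-0.0961, -0.0673]] fenceL [[0.0539, 0.1032]] hex [[0.0368, 0.1344]]
holes top [[0.0262, 0.0312], [0.0266, -0.0228]]
(array([0.0893, 0.0091, 0.1   ]), 'turn', np.float64(0.003)) (array([0.0893, 0.0089, 0.166 ]), 'turn', np.float64(0.003))
```

Call:
play_rows(steps=[0.045,0.004,0.03,0,0.089,0.009,0.06,0,0.089,0.009,0.1,0,0.089,0.009,0.135,0,0.089,0.009,0.155,0,0.089,0.009,0.162,0,0.089,0.009,0.166,0,0.089,0.009,0.166,0], jaw=105)

```text
time: 7.48
tool_pos: [0.519, 0.0591, 0.0335]
tcp_rot: [1.973, 2.445, 0.0]
wrist_force: [0.5, -0.3, -0.5]
width: 0.585
grip_force: 0.0
```

Call:
play_rows(steps=[-0.008,0,0,0,-0.016,0,0,0,-0.022,0,0,0,-0.026,0,0,0,-0.03,0,0,0,-0.033,0,0,0,-0.036,0,0,0])

```text
time: 8.35
tool_pos: [0.5264, 0.024, 0.0332]
tcp_rot: [-1.973, -2.445, 0.0]
wrist_force: [-0.7, 0.3, 0.9]
width: 0.589
grip_force: 0.3
```

```bash
python3 - <<'E'
from h import *
from workcell import bot
s=bot.read_state();print(where(s),s["wrist_force"])
c=bot.read_camera("wrist");cv2.imwrite("pics/w5.png",c["pixels"])
E
```

```text
(np.float64(-0.0109), np.float64(0.0737), np.float64(0.03319280682757407)) [-0.74099722  0.29065581  0.89478215]
```

View pics/w5.png

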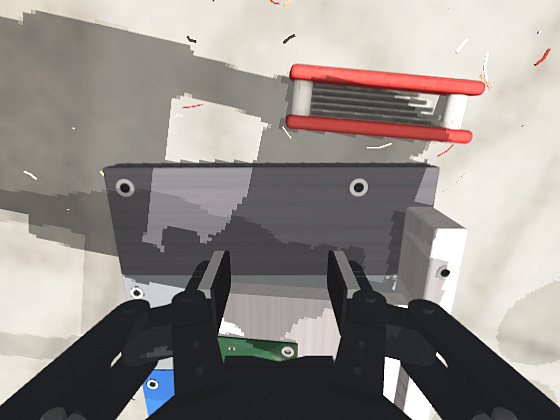

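The fingers straddle columns 215–345 with tips near row 255–290, and the plate's left edge looks to be near row 276. I'll compute its position to see whether it is moving.

```bash
python3 - <<'E'
from h import *
from workcell import bot
c=bot.read_camera("wrist");i=c["pixels"];np.savez("w5.npz",**{k:np.array(v) for k,v in c.items()})
N=lambda P:np.c_[(P[:,:2]-O)@X,(P[:,:2]-O)@Y].round(4).tolist()
print(N(onz(c,[(280,r) for r in (270,276,282,288,300)],.030)))
print([tuple(proj(c,np.r_[O+n[0]*X+n[1]*Y,n[2]]).round()[0]) for n in [(0,.0735,.030),(0,.063,.03),(.04,.0655,.014),(-.08,.0655,.014)]])
cv2.imwrite("pics/w5c.png",cv2.resize(i[200:380,180:420],None,fx=3,fy=3))
E
```

```text
[[-0.0093, 0.0766], [-0.0093, 0.0734], [-0.0093, 0.0701], [-0.0093, 0.0667], [-0.0092, 0.0599]]
[(np.float64(299.0), np.float64(276.0)), (np.float64(299.0), np.float64(295.0)), (np.float64(371.0), np.float64(273.0)), (np.float64(149.0), np.float64(273.0))]
```

View pics/w5c.png

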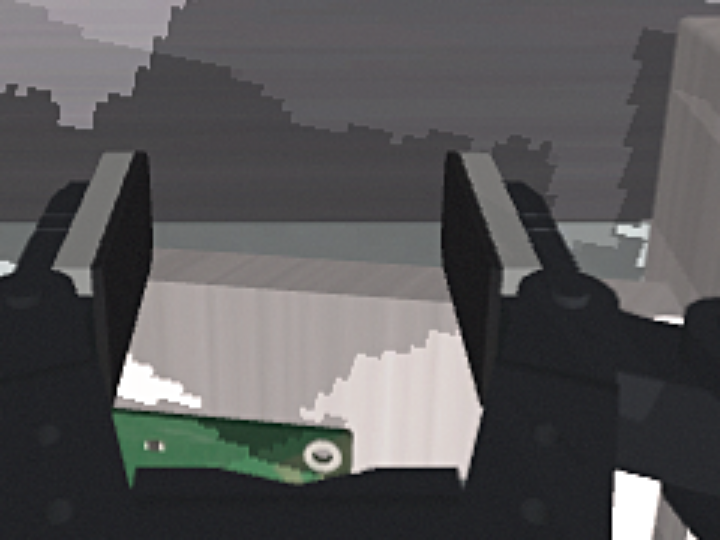

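The plate has moved: its left side face is at crop rows 250–290, about y = 63 mm in the nest, level with the fingers, and the grey insert now shows beyond it. I'll keep pushing about 24 mm, then go on in small steps.

Call:
play_rows(steps=[-0.003,0,0,0,-0.006,0,0,0,-0.009,0,0,0,-0.012,0,0,0,-0.014,0,0,0,-0.016,0,0,0,-0.018,0,0,0,-0.02,0,0,0,-0.022,0,0,0,-0.023,0,0,0])

```text
time: 9.7
tool_pos: [0.5316, 0.0014, 0.0333]
tcp_rot: [1.973, 2.445, 0.0]
wrist_force: [-1.0, 0.3, -0.3]
width: 0.587
grip_force: 0.0
```

Call:
play_rows(steps=[-0.001,0,0,0,-0.002,0,0,0,-0.003,0,0,0,-0.004,0,0,0])

```text
time: 10.2
tool_pos: [0.5321, -0.0023, 0.0332]
tcp_rot: [-1.973, -2.445, 0.0]
wrist_force: [-1.5, 1.0, -0.6]
width: 0.589
grip_force: 0.4
```

```bash
python3 - <<'E'
from h import *
from workcell import bot
s=bot.read_state();print(where(s),s["wrist_force"])
E
```

```text
(np.float64(-0.0108), np.float64(0.0468), np.float64(0.03321670679542337)) [-1.46584786  1.03354864 -0.62194779]
```

Call:
play_rows(steps=[-0.0005,0,0,0,-0.001,0,0,0,-0.0015,0,0,0,-0.002,0,0,0])

```text
time: 10.7
tool_pos: [0.5322, -0.0034, 0.0332]
tcp_rot: [-1.972, -2.443, -0.001]
wrist_force: [-1.1, 6.5, 2.3]
width: 0.588
grip_force: 3.5
```

```bash
python3 - <<'E'
from h import *
from workcell import bot
s=bot.read_state();print(where(s),s["wrist_force"])
c=bot.read_camera("wrist");i=c["pixels"];np.savez("w6.npz",**{k:np.array(v) for k,v in c.items()})
cv2.imwrite("pics/w6.png",cv2.resize(i[140:420,100:480],None,fx=2,fy=2))
E
```

```text
(np.float64(-0.011), np.float64(0.0457), np.float64(0.033193532255258375)) [-1.12796353  6.54729303  2.29177195]
```

View pics/w6.png

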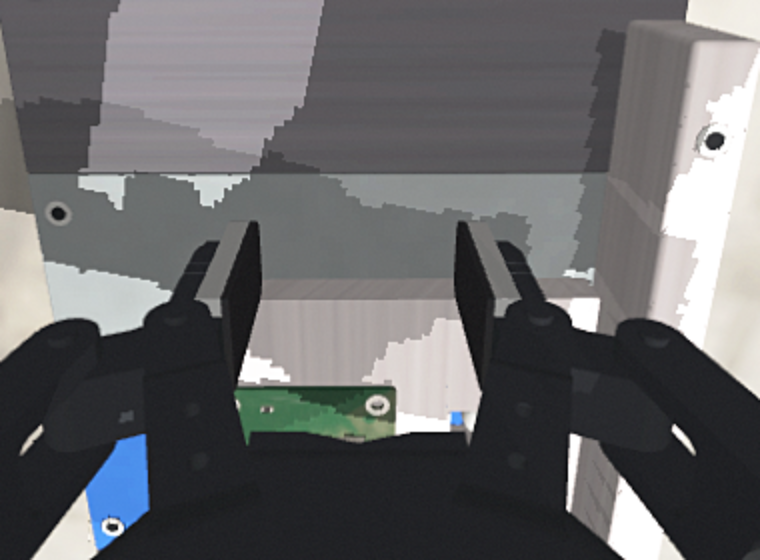

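The force jumped to 6.5 N, and the plate's edge (crop row 280–298) now runs level, so it looks dropped and stopped by the pins. I'll retreat and check from above.

Call:
play_rows(steps=[0.006,0,0,0,0.015,0,0,0,0.02,0,-0.04,0,0.02,0,-0.1,0,0,0,-0.16,0,-0.025,0,-0.2,0,-0.025,0,-0.2,0,-0.025,0,-0.2,0])

```text
time: 11.75
tool_pos: [0.5374, -0.0285, 0.2327]
tcp_rot: [-1.973, -2.444, 0.001]
wrist_force: [0.1, -0.4, -1.0]
width: 0.59
grip_force: 0.0
```

```bash
python3 - <<'E'
from h import *
from workcell import bot
s=bot.read_state();print(where(s),s["wrist_force"])
c=bot.read_camera("wrist");i=c["pixels"];np.savez("w7.npz",**{k:np.array(v) for k,v in c.items()})
cv2.imwrite("pics/w7.png",cv2.resize(i[:300,130:530],None,fx=2,fy=2))
E
```

```text
(np.float64(-0.0111), np.float64(0.0201), np.float64(0.23272276797797947)) [ 0.05344987 -0.36631254 -1.00084694]
```

View pics/w7.png

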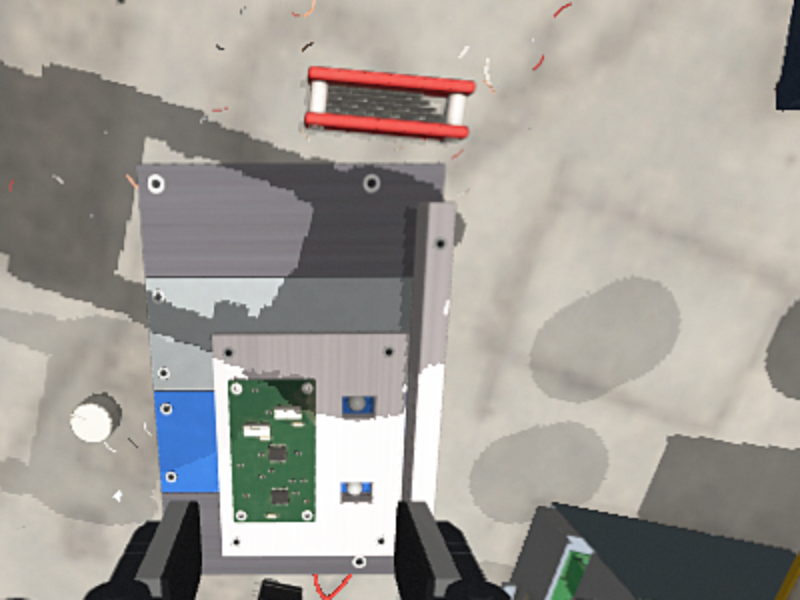

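Both pins show inside their slots, at (357,404) and (356,488). I'll check the size for flatness: measured at z = 24 mm the plate should come out 110 mm by 140 mm.

```bash
python3 - <<'E'
from h import *
c=np.load("w7.npz");w=lambda p,z:onz(c,np.array(p,float)/2+[130,0],z)
N=lambda P:np.c_[(P[:,:2]-O)@X,(P[:,:2]-O)@Y].round(4).tolist()
print("FL RL RR FR",N(w([(212,334),(408,334),(403,556),(222,555)],.024)),"pins",N(w([(357,404),(356,488)],.024)),"holes",N(w([(359,406),(357,492)],.024)))
E
```

```text
FL RL RR FR [[-0.0578, 0.0342], [0.0511, 0.0345], [0.0563, -0.1059], [-0.0571, -0.1056]] pins [[0.0241, -0.0063], [0.0253, -0.0593]] holes [[0.0253, -0.0075], [0.026, -0.0619]]
```

```bash
python3 -c "
from workcell import bot
print(bot.finish_job())"
```

```text
the job is handed in; nothing more can be done
None
```

The plate is seated: the last wrist picture shows both pins inside the slots and the plate measuring flat. The hand is clear, the hex keys, heatsink and knob were never touched, and the job was handed in at about 12 s, though the hand-in gave no verdict.

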